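# Lay the shelf board across its two stands

### The job

Put the little desk shelf together: lay the long wooden board flat across the tops of the two wooden stands like a bridge, along the middle of both tops and with both ends reaching a little past the stands. Leave the stands where they are, and leave the short offcut of the same wood alone; it cannot span the gap.

Things in the scene. Friction and masses are not known exactly. Their poses are not given: they have to be found in the camera images.
- board_mid (a point): centre (half-way up) of the long wooden board, 210 mm long (own y) x 36 mm wide (own x) x 15 mm thick (z up); loose, about 0.1 kg; at the start it lies flat on the desk, to the right of the laptop and nearer than the stands
- stand_a: wooden stand, an upright block 50 mm high with a flat black rubber pad on top; its top is 70 mm along its own x and 34 mm along its own y, its foot 80 x 40 mm; loose, 0.5 kg. The origin is the centre of its underside; z points up. It is the left one of the pair; the other stand lies 130 to 150 mm (centre to centre) along its own -y.
- stand_b: wooden stand, an upright block 50 mm high with a flat black rubber pad on top; its top is 70 mm along its own x and 34 mm along its own y, its foot 80 x 40 mm; loose, 0.5 kg. The origin is the centre of its underside; z points up. It is the right one of the pair; it is turned nearly like the other.
- offcut_mid (a point): centre (half-way up) of the short offcut, 100 mm long (own y) x 36 x 15 mm, of the same wood as the board; a bystander lying flat on the desk, to the left of the laptop

How it is judged:
By the outcome, as a careful person would: the job done as asked, in the order asked, and still so for the second after the job is handed in, with the robot touching nothing.
It also fails if it takes over 32 s, if anything falls off the work surface, if the arm or the gripper's body presses on something with over 40 N, if the wrist force passes 120 N, or if a joint passes its speed limit or range.

### The arm

A 6-joint arm with a two-finger parallel gripper is mounted at the origin on a cart in front of the work surface, level with it; the furniture and walls round the work are solid. World frame = base frame: x ahead of the robot, y to its left, z up, the work surface at z = 0. Lengths are in m, angles in rad, forces in N, time in s.
With the tool pointing down it reaches from about 0.225 to 0.875 m from the base axis. Payload 3.4 kg.
Tool frame: the origin (TCP) lies at the very end of the fingers, on their centre line; the grasp point (between the pads) lies 19 mm behind it (pinch_z is the distance from the TCP to the grasp point, in m); z points along the fingers, y is the line along which they close (so a half turn about z gives the same grasp; the last joint's range is limited). The gripper opens to 85 mm and grips with 20 to 120 N. Pads are 22 mm wide; open, the fingers measure 114 mm over their backs; the gripper's body (76 mm by 85 mm) begins 54 mm behind the grasp point. The pads swing forward as they close: fully open they stand 13 mm farther back than shut.
Start: joints at [-1.262, 0.276, 1.505, -0, 1.361, -0.121], TCP at [0.24, -0.523, 0.231] pointing down, gripper open.
Joint ranges: [-2.89, 2.89], [-0.75, 2.08], [0.22, 2.7], [-1.18, 4.32], [0.11, 2.71], [-2.7, 2.7]. Speed limits (rad/s): [2.57, 2.57, 3.14, 3.14, 3.14, 3.14].

### API

Orientations are given as a unit quaternion [w, x, y, z].
In Python, from station import sense, grab_frame, sign_off, pinch_z gives the robot as it stands. The module is installed in compiled form; this text tells all that it offers.
- The arm moves only by the tool jog_arm, never from a script. Its arguments are lists of equal length, an entry for each row: "offset": the shift along the world's x, y, z in cm, a list of three; "yaw": the turn about the world's z in degrees. A call has 1 to 20 rows; each row is the pose to reach, as a shift and turn from the pose commanded when the call began; what a row does not reach only later rows make up. A row lasts 1/8 s, in which the tool goes at most 62.5 mm and 10.7 degrees, less where a joint would pass 70% of its speed; a pose out of reach is approached as far as the arm can. A call with a gripper value outside its range is refused whole. "hand" is the opening, from 0 (shut) to 1 (fully open), set as the call begins (left out, the last holds). The fingers move at their own pace and stop on an object; "newtons" is the grip in N (left out, the last holds). Time passes only in rows, so rows that repeat a pose let the fingers close. It gives the time, the measured TCP pose, the force, the opening and the grip force at its end, in the units of the state.
- sense(): the state, without advancing time (a new reading comes with each control period).
- grab_frame(name): name is "scene" or "side" or "wrist"; returns a dict with "color" (420x560x3 uint8, red, green, blue), "fx", "fy", "cx", "cy" (pixels), "world_from_camera" (4x4, takes a point from camera to world coordinates). Camera axes: x right, y down, z forward; pixel columns grow to the right and rows downward; lengths in m; the calibration is good to about 2 mm. A picture is of the moment at which its call begins. There is no depth.
- sign_off(): hands the job in; it is judged then, once.
The state is a dict: "clock": time; "joint_positions": joint angles; "joint_vel": joint speeds; "joint_torque": joint torques, N m; "tcp_pos": TCP position; "ee_rot": TCP orientation; "wrist_force": force on the tool from outside, world axes, zero at the start; "moment": the same for the moment, N m; "finger_gap": finger opening in m; "grasp_force": force on a finger pad.
Only numpy, scipy, OpenCV 4.12 (cv2) and the standard library are available. Lean on these libraries where they do the work, as an engineer would, in place of code of your own. Each camera call takes 0.05 s, during which the arm holds its last target. There are 200 camera calls.

## Working session

There is one attempt and no reset: what is moved stays moved. The work goes in short steps, Python scripts to look and compute and a tool call to move; the robot and the scene stay as the last step left them, time stands still between calls to the robot, and variables do not carry over. Pictures are saved under pics/ and viewed, at most 10 in all, crops included, and the job is handed in when it is done.

Besides the shell and the picture viewer there is one more tool, called after "Emit:" by a JSON object that holds its "method" and its "body". jog_arm: Moves the arm, as the interface text tells. Its arguments: {"type":"object","properties":{"offset":{"type":"array","items":{"type":"array","items":{"type":"number"}}},"yaw":{"type":"array","items":{"type":"number"}},"hand":{"type":"number"},"newtons":{"type":"number"}},"required":["offset","yaw"]}

```bash
mkdir -p pics; cat > h.py <<'E'
import numpy as np, cv2, json
from station import sense, grab_frame, sign_off, pinch_z
def shot(name, out=None):
    f=grab_frame(name); np.savez(''+(out or name)+'.npz',**f)
    if out: cv2.imwrite(f'pics/{out}.png',f['color'][:,:,::-1])
    return f
def ray(f,u,v):
    T=np.array(f['world_from_camera']); d=T[:3,:3]@np.array([(u-f['cx'])/f['fx'],(v-f['cy'])/f['fy'],1.]); return T[:3,3],d
def onz(f,u,v,z):
    o,d=ray(f,u,v); return o+d*(z-o[2])/d[2]
def tri(f1,p1,f2,p2):
    o1,d1=ray(f1,*p1);o2,d2=ray(f2,*p2); s=np.linalg.lstsq(np.c_[d1,-d2],o2-o1,rcond=None)[0]
    a,b=o1+d1*s[0],o2+d2*s[1]; return (a+b)/2,np.linalg.norm(a-b)
E
python3 - <<'E'
from h import *
a=shot('scene','scene1');b=shot('side','side1');
for f in(a,b):print(f['fx'],f['cx'],f['cy'],np.round(f['world_from_camera'],3).tolist())
s=sense();print(s['clock'],s['ee_rot'],s['tcp_pos'])
E
```

```text
401.8276531765102 273.2437733295783 208.74518782568586 [[-0.745, -0.35, 0.569, -0.07], [-0.668, 0.389, -0.635, 0.554], [0.001, -0.852, -0.523, 0.579], [0.0, 0.0, 0.0, 1.0]]
432.2501500104324 283.08066136000383 209.2998030301304 [[0.506, 0.757, -0.413, 0.933], [0.862, -0.443, 0.245, -0.325], [0.002, -0.48, -0.877, 0.953], [0.0, 0.0, 0.0, 1.0]]
0.1 [-8.17366946e-04  9.77000336e-01  2.13236187e-01 -6.47868876e-05] [ 0.2394472  -0.52226807  0.23051786]
```

View pics/scene1.png

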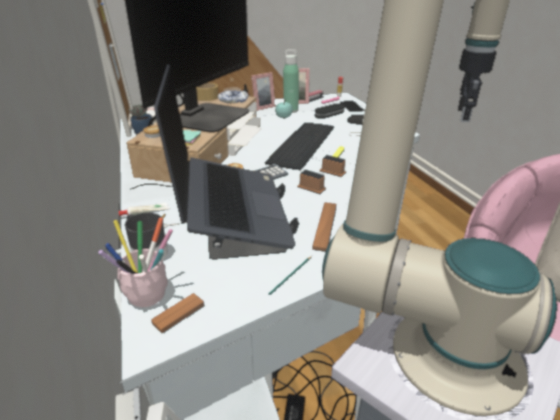

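View pics/side1.png

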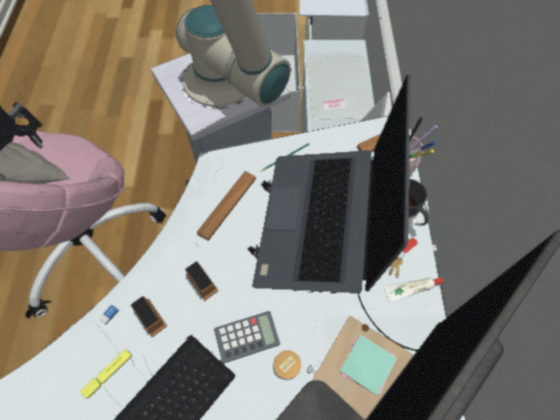

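The scene view shows the board at about (325,226) and the stands at (312,181) and (333,166). In the side view the board is at (227,205) and the stands at (201,281) and (148,315). The offcut is at scene (178,312).

```bash
cat > m.py <<'E'
from h import *
a=dict(np.load('scene1.npz'));b=dict(np.load('side1.npz'))
def brown(f):
    h=cv2.cvtColor(f['color'],cv2.COLOR_RGB2HSV); return cv2.inRange(h,(3,90,60),(16,255,220))
def blob(m,p,r=45):
    n,l,s,c=cv2.connectedComponentsWithStats(m); 
    y,x=p[1],p[0]; w=l[y-4:y+5,x-4:x+5]; i=np.bincount(w[w>0].ravel()).argmax()
    cn=cv2.findContours((l==i).astype(np.uint8),0,2)[0][0]; return cv2.minAreaRect(cn),s[i]
def dark(f): return cv2.inRange(f['color'].max(2),0,75)
def show(t,r): print(t,np.round(r[0][0],1),np.round(r[0][1],1),cv2.boxPoints(r[0]).round(1).tolist(),r[1][4])
if __name__=='__main__':
    ra=blob(brown(a),(325,226));rb=blob(brown(b),(227,205))
    show('board scene',ra);show('board side',rb)
    print('tri',tri(a,ra[0][0],b,rb[0][0]))
    for z in(.0075,.015):
        P=np.array([onz(b,*q,z) for q in cv2.boxPoints(rb[0])]);print(z,P.round(3).tolist())
    for n,ps,pb in(('A',(310,176),(203,276)),('B',(333,161),(150,311))):
        da=blob(dark(a),ps);db=blob(dark(b),pb);show(n+' scene',da);show(n+' side',db)
        print('tri',tri(a,da[0][0],b,db[0][0]))
        P=np.array([onz(b,*q,.05) for q in cv2.boxPoints(db[0])]);print(P.round(3).tolist(),P.mean(0))
    c=np.hstack([cv2.resize(a['color'][140:260,270:370],None,fx=4,fy=4,interpolation=2)[:480],cv2.resize(b['color'][160:340,120:270],None,fx=2.666,fy=2.666,interpolation=2)[:480]])
    cv2.imwrite('pics/crop1.png',c[:,:,::-1])
E
python3 m.py
```

```text
board scene [324.  226.1] [13.1 46.5] [[312.8999938964844, 247.60000610351562], [322.29998779296875, 202.0], [335.1000061035156, 204.60000610351562], [325.70001220703125, 250.1999969482422]] 552
board side [226.3 204.9] [12.5 78.4] [[197.1999969482422, 231.8000030517578], [245.60000610351562, 170.1999969482422], [255.5, 177.89999389648438], [207.10000610351562, 239.60000610351562]] 948
tri (array([ 0.40348497, -0.17460884,  0.00042451]), np.float64(0.005774070427107678))
0.0075 [[0.436, -0.272, 0.007], [0.337, -0.087, 0.007], [0.371, -0.076, 0.007], [0.467, -0.261, 0.007]]
0.015 [[0.44, -0.273, 0.015], [0.342, -0.089, 0.015], [0.376, -0.078, 0.015], [0.471, -0.261, 0.015]]
A scene [311.9 174.2] [16.5  2.5] [[303.70001220703125, 173.0], [304.3999938964844, 170.60000610351562], [320.20001220703125, 175.39999389648438], [319.5, 177.6999969482422]] 41
A side [198.5 275.8] [25.8 13.3] [[185.8000030517578, 268.79998779296875], [196.89999389648438, 261.3999938964844], [211.1999969482422, 282.79998779296875], [200.1999969482422, 290.20001220703125]] 331
tri (array([ 0.55592272, -0.31707284,  0.0444728 ]), np.float64(0.0013151881886906865))
[[0.529, -0.335, 0.05], [0.525, -0.306, 0.05], [0.586, -0.301, 0.05], [0.589, -0.328, 0.05]] [ 0.55730397 -0.31753355  0.05      ]
B scene [333.6 158.8] [15.5  1.7] [[325.79998779296875, 157.6999969482422], [326.20001220703125, 156.10000610351562], [341.29998779296875, 159.8000030517578], [340.8999938964844, 161.5]] 27
B side [144.4 312.1] [27.2 14.4] [[130.8000030517578, 304.79998779296875], [142.8000030517578, 296.79998779296875], [157.89999389648438, 319.3999938964844], [145.89999389648438, 327.3999938964844]] 394
tri (array([ 0.57125934, -0.45061756,  0.04429081]), np.float64(0.0008548570414676997))
[[0.544, -0.469, 0.05], [0.54, -0.441, 0.05], [0.602, -0.431, 0.05], [0.605, -0.459, 0.05]] [ 0.57278729 -0.45011504  0.05      ]
```

View pics/crop1.png

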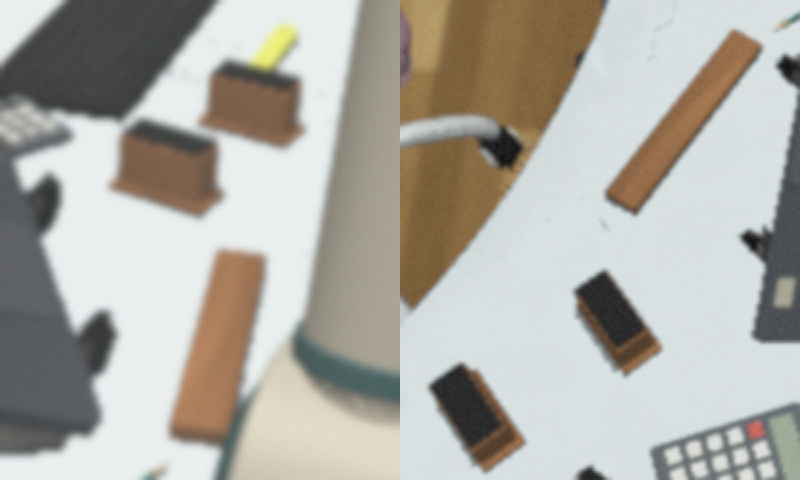

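Board, stands and sizes check out: the board measures about 208 mm and the stands are 133 mm apart. I'll move above the board and look with the wrist camera.

Emit:
{"method": "jog_arm", "body": {"offset": [[16.6,34.8,-3],[16.6,34.8,-3],[16.6,34.8,-3],[16.6,34.8,-3],[16.6,34.8,-3],[16.6,34.8,-3],[16.6,34.8,-3],[16.6,34.8,-3],[16.6,34.8,-3],[16.6,34.8,-3],[16.6,34.8,-3],[16.6,34.8,-3],[16.6,34.8,-3],[16.6,34.8,-3],[16.6,34.8,-3],[16.6,34.8,-3]], "yaw": [93.4,93.4,93.4,93.4,93.4,93.4,93.4,93.4,93.4,93.4,93.4,93.4,93.4,93.4,93.4,93.4], "hand": 0.75}}

```text
clock: 2.1
tcp_pos: [0.4056, -0.1747, 0.2013]
ee_rot: [0.0, 0.515, 0.857, 0.0]
wrist_force: [-0.3, 0.3, -0.6]
finger_gap: 0.0637
grasp_force: 0.0
```

```bash
python3 - <<'E'
from m import *
w=shot('wrist','wrist1');s=sense();print(s['clock'],s['tcp_pos'],s['ee_rot'],s['joint_positions'],s['finger_gap'],pinch_z)
print(w['fx'],np.round(w['world_from_camera'],3).tolist())
m=brown(w)
cs=[c for c in cv2.findContours(m,0,2)[0] if cv2.contourArea(c)>1500]
for c in cs:
    r=cv2.minAreaRect(c);B=cv2.boxPoints(r);print(np.round(r[0],1),np.round(r[1]),B.round().tolist());
    print(onz(w,*r[0],.015),np.array([onz(w,*q,.015) for q in B]).round(3).tolist())
# clips near laptop in side view
for p in((268,185),(262,180),(252,250)):print(onz(b,*p,.0))
E
```

```text
2.15 [ 0.40562116 -0.17473275  0.20131933] [2.79174849e-05 5.14842950e-01 8.57284512e-01 4.21885731e-05] [-5.64616029e-01  9.47068549e-02  1.81737681e+00  9.09274619e-05
  1.22945518e+00 -1.05379390e+00] 0.06401576052675373 0.0187
352.9883272667496 [[0.883, 0.453, 0.125, 0.374], [0.47, -0.851, -0.235, -0.114], [-0.0, 0.266, -0.964, 0.344], [0.0, 0.0, 0.0, 1.0]]
[332.3 356.6] [65. 37.] [[295.0, 364.0], [307.0, 329.0], [369.0, 349.0], [357.0, 384.0]]
[ 0.5476488  -0.31285771  0.015     ] [[0.517, -0.34, 0.015], [0.506, -0.295, 0.015], [0.578, -0.286, 0.015], [0.591, -0.331, 0.015]]
[275.  174.5] [215.  38.] [[256.0, 67.0], [294.0, 67.0], [294.0, 282.0], [256.0, 282.0]]
[ 0.39851661 -0.16502724  0.015     ] [[0.34, -0.089, 0.015], [0.369, -0.074, 0.015], [0.468, -0.254, 0.015], [0.433, -0.272, 0.015]]
[ 0.4024817  -0.05639318  0.        ]
[ 0.38119398 -0.06236691  0.        ]
[ 0.54241417 -0.17929707  0.        ]
```

View pics/wrist1.png

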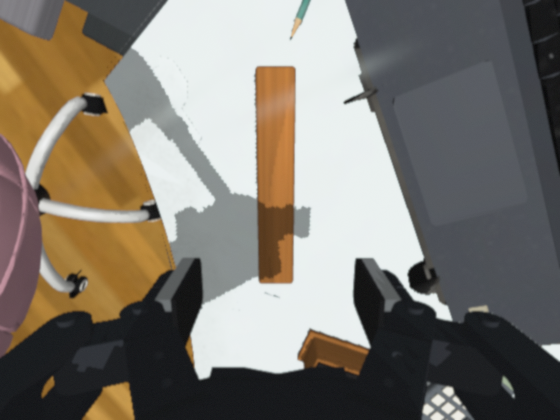

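The wrist view shows the board upright in the image at about x 256–294, y 67–282, with its axis parallel to the fingers. Stand A is at the bottom, around (332,357). I'll check heights across the two views before descending.

```bash
python3 - <<'E'
from m import *
w=dict(np.load('wrist1.npz'))
for n,p,q in(('near end',(275,67),(250.5,174)),('far end',(275.5,282),(202.2,235.7)),('centre',((256+294)/2,0),(0,0))):
    if n!='centre': print(n,tri(w,p,b,q))
E
```

```text
near end (array([ 0.35383294, -0.08105406,  0.00691455]), np.float64(0.00027865969358364847))
far end (array([ 0.45243637, -0.26618218,  0.00830683]), np.float64(0.00048146316123004197))
```

Emit:
{"method": "jog_arm", "body": {"offset": [[-0.1,0.1,-6],[-0.1,0.1,-12],[-0.1,0.1,-15],[-0.1,0.1,-15],[-0.1,0.1,-15]], "yaw": [0,0,0,0,0]}}

```text
clock: 2.78
tcp_pos: [0.4057, -0.1744, 0.0524]
ee_rot: [0.001, 0.515, 0.857, 0.0]
wrist_force: [-0.0, -1.0, -0.3]
finger_gap: 0.0643
grasp_force: 0.0
```

Emit:
{"method": "jog_arm", "body": {"offset": [[-0.2,0.0,-2.5],[-0.2,0.0,-4],[-0.2,0.0,-4.7],[-0.2,0.0,-5.0],[-0.2,0.0,-5.0],[-0.2,0.0,-5.0]], "yaw": [0,0,0,0,0,0], "hand": 0.62}}

```text
clock: 3.52
tcp_pos: [0.4031, -0.174, 0.0019]
ee_rot: [0.001, 0.515, 0.857, 0.0]
wrist_force: [0.6, -0.4, 0.3]
finger_gap: 0.053
grasp_force: 0.0
```

Emit:
{"method": "jog_arm", "body": {"offset": [[0,0,0],[0,0,0],[0,0,0],[0,0,0],[0,0,0],[0,0,0]], "yaw": [0,0,0,0,0,0], "hand": 0, "newtons": 50}}

```text
clock: 4.28
tcp_pos: [0.4029, -0.1739, 0.0019]
ee_rot: [0.001, 0.515, 0.857, 0.0]
wrist_force: [-0.7, 0.9, 5.9]
finger_gap: 0.0347
grasp_force: 50.1
```

Emit:
{"method": "jog_arm", "body": {"offset": [[0,0,3],[0,0,8],[0,0,12],[0,0,12],[4,-5,12],[8,-10,12],[12,-15,12],[14.5,-18.5,12],[16.2,-21,12],[16.2,-21,12],[16.2,-21,12],[16.2,-21,12]], "yaw": [0,0,0,0,-5,-11,-16,-20,-21.3,-21.3,-21.3,-21.3]}}

```text
clock: 5.78
tcp_pos: [0.5637, -0.3824, 0.1208]
ee_rot: [-0.001, 0.664, 0.748, 0.0]
wrist_force: [-0.3, 0.3, -0.9]
finger_gap: 0.0346
grasp_force: 50.4
```

```bash
python3 - <<'E'
from m import *
w=shot('wrist','wrist2');a=shot('scene','scene2');b=shot('side','side2');s=sense();print(s['clock'],s['tcp_pos'],s['ee_rot'],s['finger_gap'])
W=w['color'];S=cv2.resize(b['color'][200:380,80:280],None,fx=2,fy=2);A=cv2.resize(a['color'][100:220,260:380],None,fx=2,fy=2)
C=np.zeros((600,800,3),np.uint8);C[:420,:560]=W;C[:240,560:]=A;C[240:600,400:800]=S
cv2.imwrite('pics/c2.png',C[:,:,::-1])
E
```

```text
5.925 [ 0.5642783  -0.38297994  0.12161107] [-1.72244328e-05  6.64211874e-01  7.47544369e-01  3.93858369e-05] 0.03454152821310089
```

View pics/c2.png

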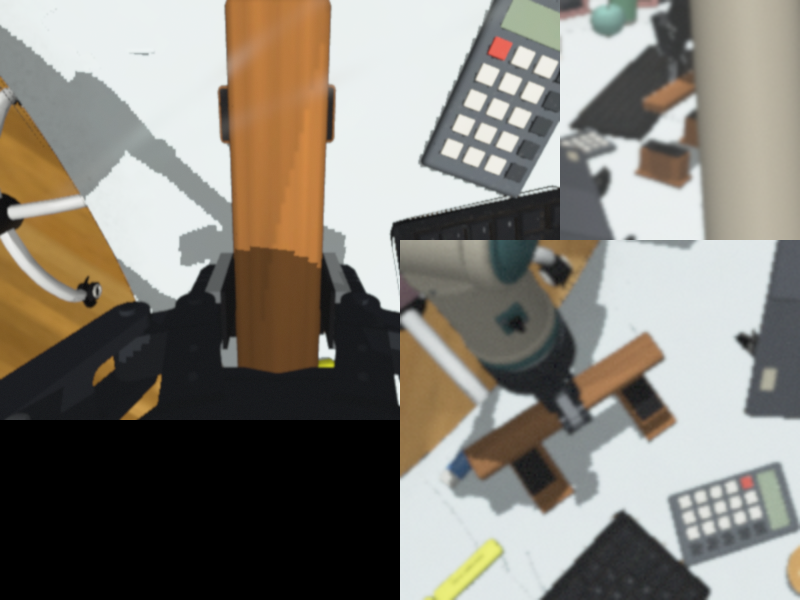

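The wrist view shows stand A sticking out evenly on both sides of the board (edges at 219 and 336, board centre at about 279). In the side view the board spans both stands, so I'll lower it.

Emit:
{"method": "jog_arm", "body": {"offset": [[0,-0.1,-3],[0,-0.1,-5],[0,-0.1,-6],[0,-0.1,-6.5],[0,-0.1,-6.5],[0,-0.1,-6.5],[0,-0.1,-6.5]], "yaw": [0,0,0,0,0,0,0]}}

```text
clock: 6.8
tcp_pos: [0.5649, -0.385, 0.057]
ee_rot: [0.001, 0.664, 0.747, 0.0]
wrist_force: [-0.6, -0.2, -1.4]
finger_gap: 0.0348
grasp_force: 50.5
```

```bash
python3 - <<'E'
from m import *
a=shot('scene','scene3');b=shot('side','side3');s=sense();print(s['clock'],s['tcp_pos'],s['ee_rot'],s['wrist_force'],s['finger_gap'])
S=cv2.resize(b['color'][220:360,90:250],None,fx=3.5,fy=3.5,interpolation=2);A=cv2.resize(a['color'][130:210,290:350],None,fx=4,fy=4,interpolation=2)
C=np.zeros((490,800,3),np.uint8);C[:,:560]=S;C[:320,560:]=A
cv2.imwrite('pics/c3.png',C[:,:,::-1])
E
```

```text
6.9 [ 0.56481294 -0.38489079  0.05679531] [4.41922082e-04 6.64404811e-01 7.47372765e-01 4.42584729e-05] [-0.00211735  0.8295597  -0.91931649] 0.03461820570663123
```

View pics/c3.png

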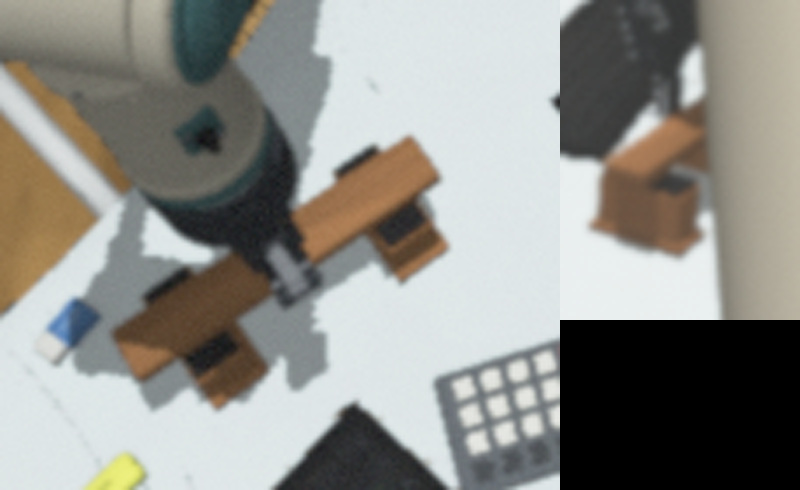

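The board hovers centred over both pads, with similar overhang at each end. Lowering it to contact now.

Emit:
{"method": "jog_arm", "body": {"offset": [[0,0,-0.2],[0,0,-0.4],[0,0,-0.5],[0,0,-0.5],[0,0,-0.5]], "yaw": [0,0,0,0,0]}}

```text
clock: 7.52
tcp_pos: [0.5646, -0.3847, 0.0519]
ee_rot: [0.0, 0.664, 0.747, 0.0]
wrist_force: [-1.3, 1.0, 4.9]
finger_gap: 0.0345
grasp_force: 51.1
```

Contact at 4.9 N, so I'll release and then rise.

Emit:
{"method": "jog_arm", "body": {"offset": [[0,0,0],[0,0,0],[0,0,0],[0,0,0],[0,0,0]], "yaw": [0,0,0,0,0], "hand": 0.75}}

```text
clock: 8.15
tcp_pos: [0.5646, -0.3847, 0.0512]
ee_rot: [-0.0, 0.664, 0.747, 0.0]
wrist_force: [-0.7, -0.4, -0.8]
finger_gap: 0.0639
grasp_force: 0.0
```

Emit:
{"method": "jog_arm", "body": {"offset": [[0,0,1],[0,0,3],[0,0,6],[0,0,11],[0,0,15],[-3,0,18],[-8,0,18],[-13,0,18],[-16,0,18],[-16,0,18],[-16,0,18]], "yaw": [0,0,0,0,0,0,0,0,0,0,0]}}

```text
clock: 9.52
tcp_pos: [0.4055, -0.3851, 0.2321]
ee_rot: [0.001, 0.664, 0.747, 0.0]
wrist_force: [0.8, 0.3, -0.0]
finger_gap: 0.0645
grasp_force: 0.0
```

```bash
python3 - <<'E'
from m import *
w=shot('wrist','wrist4');a=shot('scene','scene4');b=shot('side','side4');s=sense();print(s['clock'],s['tcp_pos'],s['finger_gap'])
S=cv2.resize(b['color'][220:360,90:250],None,fx=2.4,fy=2.4,interpolation=2);A=cv2.resize(a['color'][130:210,290:350],None,fx=3,fy=3,interpolation=2)
C=np.zeros((600,800,3),np.uint8);C[:336,:384]=S;C[336:576,:180]=A;C[:312,384:]=cv2.resize(w['color'],(416,312))
cv2.imwrite('pics/c4.png',C[:,:,::-1])
E
```

```text
9.675 [ 0.40573351 -0.38483594  0.23129793] 0.06429456896223813
```

View pics/c4.png

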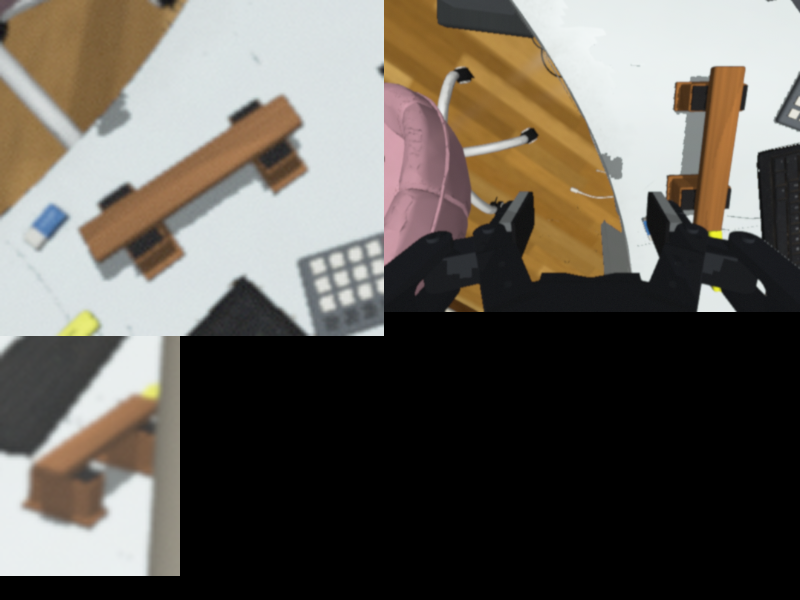

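The board lies across both stands with an overhang at each end, and the gripper is clear. One numeric check from the side view before handing in.

```bash
python3 - <<'E'
from m import *
b=dict(np.load('side4.npz'));w=dict(np.load('wrist4.npz'))
P=lambda x,y:onz(b,90+x/2.4,220+y/2.4,.065)
e1=(P(80,229)+P(100,257))/2;e2=(P(285,98)+P(302,123))/2
m=(e1+e2)/2;d=(e2-e1)[:2];L=np.linalg.norm(d);d/=L;n=np.array([-d[1],d[0]])
print(e1,e2,m,L,np.degrees(np.arctan2(d[1],d[0])))
for s in((.5573,-.3175),(.5728,-.4501)):
    v=np.array(s)-m[:2];print('stand along/off',v@d,v@n)
E
```

```text
[ 0.57941724 -0.48499763  0.065     ] [ 0.55860007 -0.28222895  0.065     ] [ 0.56900866 -0.38361329  0.065     ] 0.20383447620717637 95.86171150724736
stand along/off 0.06696338326440832 0.004895430686383992
stand along/off -0.06652627021474682 0.0030186211555346095
```

```bash
python3 -c "
from station import sign_off;print(sign_off())"
```

```text
the job is handed in; nothing more can be done
None
```

The board lies across both stand tops with about 20 mm past each stand, within 3–5 mm of the middle by the last check; the stands and offcut were left alone, the gripper is clear, and the job was handed in at about 10 s on the robot's clock.

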